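Set one regulator on a crowded air manifold and purge the line

TASK

Turn the orange regulator knob on the air manifold clockwise until the gauge needle stands in the green band, never letting it run into the red, and without touching any of the black knobs beside it. Then press the blue purge button gently all the way down, hold it for a good second and let it come up, leaving the gauge in the green. Do not purge before the pressure is set, and leave the things round about where they are.

Things in the scene. Friction and masses are not known exactly. Their poses are not given: they have to be found in the camera images.
- reg_orange_grip (a point): grip point of the orange regulator knob: on its turning axis, 82 mm above the desk. Its x axis runs along the knob's bar (34 mm long, 14 mm thick), z up. The bar reaches from 59 to 89 mm above the desk; below it is a disc 36 mm across. The five knobs stand in one row, 62 mm apart, each turned differently; the orange one's place in the row varies
- reg_orange (a joint): angle of the orange knob, rad, grows clockwise from above; starts at 0 to 0.3, stop at 3.0. Stiff (0.15 N m of friction), stays where left. First it runs free, gauge at zero; somewhere between 0.4 and 1.1 it meets its range spring (unknown where, nothing shows it), then the torque rises by about 0.3 N m per rad and the gauge by 6 to 8 rad per rad; turned back, the gauge falls
- gauge_needle (a joint): needle of the round pressure gauge (68 mm across) that shows the orange line; it stands on the left rear of the manifold, its face tilted up towards the robot. Rad, clockwise: 0 = no pressure (needle to the lower left), grey band to 2.4, green band 2.4 to 3.1 (just right of the top), yellow 3.1 to 3.8, red above 3.8
- purge_top (a point): centre of the top of the blue round purge button (26 mm across) at the right end of the manifold, z up
- purge (a joint): travel of the purge button, m: 0 out, 0.006 fully down; springs back. Fully down needs about 6 N; it counts as pressed beyond 0.004; more than 25 N on it is too rough
- manifold: flat aluminium manifold block 170 x 430 x 45 mm (x, y, z), fixed to the desk; origin at the centre of its underside, x axis to the hose tails at its back. In its frame the knobs stand at x = -30, y = 150, 88, 26, -36, -98 mm, the purge button at x = -30, y = -185 mm, the gauge at x = 48, y = 88 mm, up to 110 mm above the desk
- reg_black_1_base: one of the four black regulator knobs (34 x 14 mm bar, 32 mm tall, on a round grey foot of 60 mm), set for another line: not to be touched. Origin: centre of its foot's underside, 45 mm above the desk
- reg_black_2_base: one of the four black regulator knobs (34 x 14 mm bar, 32 mm tall, on a round grey foot of 60 mm), set for another line: not to be touched. Origin: centre of its foot's underside, 45 mm above the desk
- reg_black_3_base: one of the four black regulator knobs (34 x 14 mm bar, 32 mm tall, on a round grey foot of 60 mm), set for another line: not to be touched. Origin: centre of its foot's underside, 45 mm above the desk
- reg_black_4_base: one of the four black regulator knobs (34 x 14 mm bar, 32 mm tall, on a round grey foot of 60 mm), set for another line: not to be touched. Origin: centre of its foot's underside, 45 mm above the desk
- tin_a: grey round sample tin with lid, 70 mm across, 48 mm tall, left of the manifold; origin at the centre of its underside
- steel_cup: small steel cup, 65 mm across, 48 mm tall, right of the manifold; origin at the centre of its underside

How it is judged (in metres and radians):
On the way, in this order (a step that is already met when the one before it is completed fails the run):
1. the gauge needle of the orange line stands in the green band (2.4 to 3.1 rad) (value of joint gauge_needle between 2.4 and 3.1 rad), for 0.4 s.
2. the purge button is held down (more than 4 mm) for 0.8 s with the gauge in the green band (all of step 1 and value of joint purge above 0.004 m), for 0.8 s.
At the end, for the whole second after the job is handed in: the needle rests in the green band (2.4 to 3.1 rad) and the purge button is out again (less than 1.5 mm down) (all of step 1 and value of joint purge below 0.0015 m); the robot touches nothing.
It fails at once if the needle runs into the red (above 3.8 rad) (value of joint gauge_needle above 3.8 rad).
It fails at once if a black knob is touched (more than 0.5 N) (contact force between any of the fingers, the arm and reg_black_1_base above 0.5 N or contact force between any of the fingers, the arm and reg_black_2_base above 0.5 N or contact force between any of the fingers, the arm and reg_black_3_base above 0.5 N or contact force between any of the fingers, the arm and reg_black_4_base above 0.5 N).
It fails at once if the purge button is pressed (more than 4 mm) while the gauge is below the green band (value of joint purge above 0.004 m and value of joint gauge_needle below 2.3 rad).
It fails at once if the manifold, its gauge or its purge button is pushed with more than 25 N (contact force between any of the fingers, the arm and manifold above 25 N).
It fails at once if the steel cup or the sample tin beside the manifold is shifted by more than 20 mm (distance of any of tin_a, steel_cup from where it was at the start of the episode above 0.02 m).
It also fails if it takes over 67 s, if anything falls off the work surface, if the arm or the gripper's body presses on something with over 40 N, if the wrist force passes 120 N, or if a joint passes its speed limit or range.

ROBOT

A 6-joint arm with a two-finger parallel gripper is mounted at the origin on a cart in front of the work surface, level with it; the furniture and walls round the work are solid. World frame = base frame: x ahead of the robot, y to its left, z up, the work surface at z = 0. Lengths are in m, angles in degrees, forces in N, time in s.
With the tool pointing down it reaches from about 0.25 to 0.725 m from the base axis. Payload 9.7 kg.
Tool frame: the origin (TCP) lies at the very end of the fingers, on their centre line; the grasp point (between the pads) lies 19 mm behind it (bot.grip_depth is the distance from the TCP to the grasp point, in m); z points along the fingers, y is the direction in which the jaws open and shut (so a half turn about z gives the same grasp; the last joint's range is limited). The gripper opens to 85 mm and grips with 20 to 120 N. Pads are 22 mm wide; open, the fingers measure 114 mm over their backs; the gripper's body (76 mm by 85 mm) begins 54 mm behind the grasp point. The pads swing forward as they close: fully open they stand 13 mm farther back than shut.
Start: joints at [65.088, 4.979, 10.078, 95.1, 0, 90], TCP at [0.232, 0.499, 0.231] pointing down, gripper open.
Joint ranges: [-179.16, 179.16], [-48.56, 103.87], [-65.8, 70.77], [-126.05, 130.52], [-82.76, 87.17], [-180, 180]. Speed limits (degrees/s): [127.2, 127.2, 147.25, 180, 180, 180].

INTERFACE

Orientations are given as [roll, pitch, yaw] about the fixed x, y, z axes, in that order (R = Rz(yaw) Ry(pitch) Rx(roll)).
In Python, from workcell import telemetry, optics, order, bot gives the robot as it stands. The module is installed in compiled form; this text tells all that it offers.
- The arm moves only by the shell command python3 -m inch 'ROWS' [FORCE]. ROWS is JSON, a list of rows, each a list of 7 numbers: the shift along the tool's x, y, z in m, then the turn, a rotation vector about the tool's x, y, z in rad, then the closure, from 0 (fully open) to 1 (shut). In form: [[tx, ty, tz, rx, ry, rz, grip], ...]. A call has 1 to 12 rows; each row is the pose to reach, as a shift and turn from the pose commanded when the call began, along the tool's axes at that moment; what a row does not reach only later rows make up. A row lasts 1/12 s, in which the tool goes at most 41.7 mm and 7.16 degrees, less where a joint would pass 70% of its speed; a pose out of reach is approached as far as the arm can. A call with a gripper value outside its range is refused whole. The fingers move at their own pace and stop on an object; FORCE is the grip in N (left out, the last holds). Time passes only in rows, so rows that repeat a pose let the fingers close. It gives the time, the measured TCP pose, the force and the opening at its end, in the units of the state.
- telemetry.get_obs(): the state, without advancing time (a new reading comes with each control period).
- optics.camera(name): name is "scene" or "top" or "wrist"; returns (picture, depth): 480x640x3 uint8, red, green, blue; 480x640 float32, m along the optical axis (not along the pixel's ray), 0 where there is no reading.
- optics.camera_info(name): a dict with "camera_matrix" (3x3 intrinsics, pixels), "xyz" and "attitude" of the camera in the world; the wrist camera has in their place "mount" (4x4, takes a point from camera to tool coordinates, whose origin is the TCP and whose axes are the flange's). Camera axes: x right, y down, z forward; pixel columns grow to the right and rows downward; lengths in m; the calibration is good to about 2 mm. The wrist camera is an equidistant fisheye: a pixel r from the principal point sees the ray r / f radians off the axis. A picture is of the moment at which its call begins: read the wrist's pose just before it. camera_info takes no time and is no camera call.
- order.job_done(): hands the job in, once; it reports no verdict.
The state is a dict: "time": time; "q": joint angles; "qd": joint speeds; "joint_efforts": joint torques, N m; "ee_pos": TCP position; "tcp_rot": TCP orientation; "wrist_force": force on the tool from outside, world axes, zero at the start; "torque": the same for the moment, N m; "opening": finger opening in m.
Only numpy, scipy, OpenCV 4.12 (cv2) and the standard library are available. Lean on these libraries where they do the work, as an engineer would, in place of code of your own. Each camera call takes 0.05 s, during which the arm holds its last target. There are 200 camera calls.

## Working session

There is one attempt and no reset: what is moved stays moved. The work goes in short steps, Python scripts to look and compute and a shell command to move; the robot and the scene stay as the last step left them, time stands still between calls to the robot, and variables do not carry over. Pictures are saved under pics/ and viewed, about 8 in all and at most 12, crops included, and the job is handed in when it is done.

```bash
mkdir -p pics
python3 - <<'E'
from workcell import telemetry, optics, bot
import cv2,numpy as np
print(telemetry.get_obs())
for n in("scene","top","wrist"):print(n,optics.camera_info(n))
p,d=optics.camera("top");np.save("top.npy",p);np.save("topd.npy",d);cv2.imwrite("pics/top.png",p[:,:,::-1])
p,d=optics.camera("scene");cv2.imwrite("pics/scene.png",p[:,:,::-1])
E
```

```text
{'time': 0.0, 'q': array([ 6.50894291e+01,  5.01144735e+00,  1.00345945e+01,  9.50999564e+01,
       -7.87791613e-04,  9.00001222e+01]), 'qd': array([-0.01066191, -0.11301975, -0.03367565,  0.00762301,  0.0332225 ,
       -0.03881123]), 'joint_efforts': array([ 5.94907324e-04, -5.20390248e+01,  4.64797390e+01,  1.62436691e-02,
       -1.36020995e-05, -3.76036098e-06]), 'ee_pos': array([0.23156794, 0.49862021, 0.230581  ]), 'tcp_rot': array([-1.79923191e+02,  7.87954724e-04,  1.55089308e+02]), 'wrist_force': array([-0.28376872,  0.63302849,  0.20764068]), 'torque': array([0.03222011, 0.02577226, 0.08334831]), 'opening': 0.08543427086761782}
scene {'camera_matrix': array([[477.77562633,   0.        , 323.61551109],
       [  0.        , 477.77562633, 246.52280823],
       [  0.        ,   0.        ,   1.        ]]), 'xyz': array([ 0.02579244, -0.6485773 ,  0.90041241]), 'attitude': array([-1.35225970e+02,  7.34676782e-02, -3.88097320e+01])}
top {'camera_matrix': array([[609.31369817,   0.        , 334.83413325],
       [  0.        , 609.31369817, 240.69743964],
       [  0.        ,   0.        ,   1.        ]]), 'xyz': array([ 0.35871906, -0.00782177,  1.40263549]), 'attitude': array([-172.89768349,   -0.22256045,  -89.42969919])}
wrist {'camera_matrix': array([[371.64829954,   0.        , 313.46026645],
       [  0.        , 371.64829954, 242.02836632],
       [  0.        ,   0.        ,   1.        ]]), 'mount': array([[ 7.61027057e-04, -9.53652707e-01, -3.00908516e-01,
         7.82495038e-02],
       [ 9.99999671e-01,  6.41743661e-04,  4.95254271e-04,
         5.80980682e-04],
       [-2.79194444e-04, -3.00908794e-01,  9.53652882e-01,
        -1.43593419e-01],
       [ 0.00000000e+00,  0.00000000e+00,  0.00000000e+00,
         1.00000000e+00]])}
```

View pics/top.png

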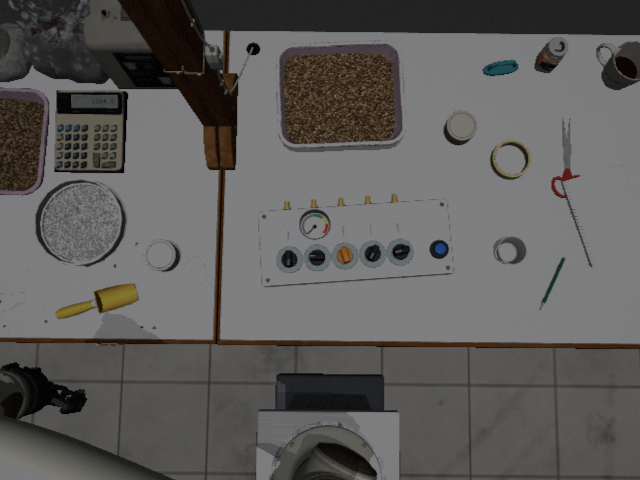

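View pics/scene.png

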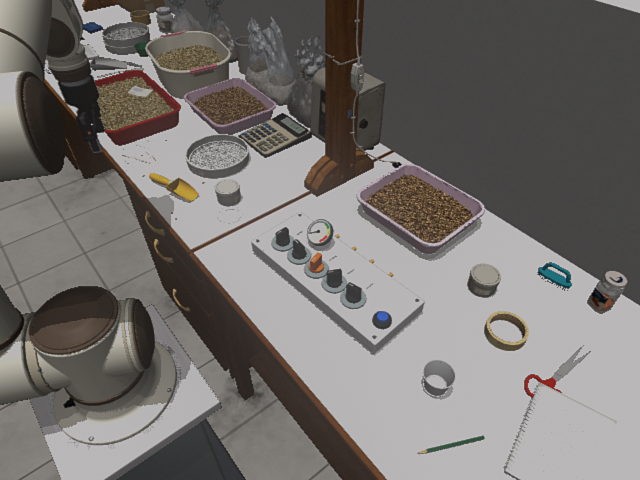

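The top view shows the orange knob third in the row at (345,255), the gauge at (315,225) and the blue button at (439,249). Next I locate them.

```bash
cat > h.py <<'E'
import numpy as np,cv2
from scipy.spatial.transform import Rotation as R
from workcell import telemetry, optics
def rays(name,uv,obs=None):
    ci=optics.camera_info(name);K=ci["camera_matrix"];uv=np.atleast_2d(uv).astype(float)
    a=(uv-K[:2,2])/K[0,0]
    if name!="wrist":
        return np.array(ci["xyz"]),np.c_[a,np.ones(len(a))]@R.from_euler('xyz',ci["attitude"],degrees=True).as_matrix().T
    th=np.linalg.norm(a,axis=1);s=np.sinc(th/np.pi)
    d=np.c_[a*s[:,None],np.cos(th)]
    T=np.array(ci["mount"]);Rt=R.from_euler('xyz',obs["tcp_rot"],degrees=True).as_matrix()
    return Rt@T[:3,3]+obs["ee_pos"],d@(Rt@T[:3,:3]).T
def plane(name,uv,z,obs=None):
    o,d=rays(name,uv,obs);return o+d*((z-o[2])/d[:,2])[:,None]
def proj_w(P,obs):
    ci=optics.camera_info("wrist");K=ci["camera_matrix"];T=np.array(ci["mount"]);Rt=R.from_euler('xyz',obs["tcp_rot"],degrees=True).as_matrix()
    c=((np.atleast_2d(P)-obs["ee_pos"])@Rt-T[:3,3])@T[:3,:3]
    r=np.hypot(c[:,0],c[:,1]);th=np.arctan2(r,c[:,2]);return K[:2,2]+c[:,:2]*(th/r*K[0,0])[:,None]
def mask(p,lo,hi):
    m=cv2.inRange(cv2.cvtColor(p,cv2.COLOR_RGB2HSV),lo,hi)
    n,l,st,c=cv2.connectedComponentsWithStats(m);return l,st,c
OR=((5,130,70),(20,255,255));BL=((100,140,50),(125,255,255))
E
python3 - <<'E'
from h import *
p=np.load("top.npy");roi=p.copy();roi[:200]=0;roi[300:]=0;roi[:,:250]=0;roi[:,460:]=0
for nm,c,z in(("or",OR,.085),("bl",BL,.055)):
    l,st,ce=mask(roi,*c);i=1+np.argmax(st[1:,4]);print(nm,st[i],ce[i],plane("top",ce[i],z))
    if nm=="or":
        v,u=np.where(l==i);q=plane("top",np.c_[u,v],.085)[:,:2];print(np.ptp(q,axis=0));w,V=np.linalg.eigh(np.cov(q.T));print(w,V[:,1])
# manifold corner screws and plate via corners
print(plane("top",[(264,216),(443,204),(267,280),(448,268)],.045))
print(plane("top",[(161,249),(507,250)],.048))
E
```

```text
or [337 247  16  16 174] [344.39655172 254.59195402] [[ 0.49272692 -0.0323885   0.085     ]]
[0.03284672 0.03260312]
[7.21078665e-05 7.60247924e-05] [-0.80285075  0.59618007]
bl [434 243  13  12 113] [439.87610619 248.23893805] [[ 0.51219456 -0.24546196  0.055     ]]
[[ 0.58239414  0.14892402  0.045     ]
 [ 0.61419791 -0.25544841  0.045     ]
 [ 0.438166    0.1387378   0.045     ]
 [ 0.46908481 -0.26488447  0.045     ]]
[[ 0.50480359  0.37676115  0.048     ]
 [ 0.51058646 -0.39701182  0.048     ]]
```

```bash
python3 -m inch '[[-0.44,-0.38,-0.02,0,0,-0.436,0.6],[-0.44,-0.38,-0.02,0,0,-0.436,0.6],[-0.44,-0.38,-0.02,0,0,-0.436,0.6],[-0.44,-0.38,-0.02,0,0,-0.436,0.6],[-0.44,-0.38,-0.02,0,0,-0.436,0.6],[-0.44,-0.38,-0.02,0,0,-0.436,0.6],[-0.44,-0.38,-0.02,0,0,-0.436,0.6],[-0.44,-0.38,-0.02,0,0,-0.436,0.6],[-0.44,-0.38,-0.02,0,0,-0.436,0.6],[-0.44,-0.38,-0.02,0,0,-0.436,0.6],[-0.44,-0.38,-0.02,0,0,-0.436,0.6],[-0.44,-0.38,-0.02,0,0,-0.436,0.6]]' 40
python3 - <<'E'
from h import *
o=telemetry.get_obs();print(o["ee_pos"],o["tcp_rot"],o["q"],o["opening"])
E
```

```text
time: 1.1
ee_pos: [0.4352, 0.0458, 0.2483]
tcp_rot: [180.0, 0.0, -179.9]
wrist_force: [1.1, 0.6, -0.4]
opening: 0.0338
[0.43524894 0.04580017 0.2483413 ] [ 1.79997391e+02  1.23495967e-02 -1.79932154e+02] [ 6.00612829e+00 -9.87399469e+00 -2.34521613e+00  9.75162253e+01
  1.31742573e-03  5.93828236e+00] 0.03384868976085913
```

```bash
python3 -m inch '[[-0.035,-0.079,0,0,0,0,0.6],[-0.035,-0.079,0,0,0,0,0.6],[-0.035,-0.079,0,0,0,0,0.6],[-0.035,-0.079,0,0,0,0,0.6],[-0.035,-0.079,0,0,0,0,0.6]]'
python3 - <<'E'
from h import *
o=telemetry.get_obs();p,d=optics.camera("wrist");np.savez("w1.npz",p=p,d=d,**o)
cv2.imwrite("pics/w1.png",p[:,:,::-1])
for nm,c,z in(("or",OR,.075),("bl",BL,.055)):
    l,st,ce=mask(p,*c)
    for i in range(1,len(st)):
        if st[i,4]>60:print(nm,st[i],ce[i],plane("wrist",ce[i],z,o))
E
```

```text
time: 1.52
ee_pos: [0.4699, -0.031, 0.2479]
tcp_rot: [180.0, -0.1, -180.0]
wrist_force: [-0.1, -0.6, -1.4]
opening: 0.0342
or [ 463   50   91  315 1312] [524.46112805 135.86737805] [[0.38706594 0.1682922  0.075     ]]
or [556  67  84  31 570] [596.5754386   81.29824561] [[0.31768759 0.26217114 0.075     ]]
or [  0  72  53  22 255] [22.48627451 83.18039216] [[ 0.31782524 -0.3340323   0.075     ]]
or [513  76  46 292 688] [544.49127907 210.91569767] [[0.45885214 0.20171579 0.075     ]]
or [293 222  30  46 692] [307.65028902 247.01589595] [[ 0.49637595 -0.03493969  0.075     ]]
or [312 222  18  32 291] [321.9209622  235.69415808] [[ 0.4857785  -0.02221972  0.075     ]]
or [523 373  19  32 318] [532.17924528 386.50943396] [[0.68310272 0.24712186 0.075     ]]
or [508 375  12  14  65] [514.09230769 380.55384615] [[0.66799767 0.21424014 0.075     ]]
bl [ 99 247  20  22 322] [108.68944099 257.67391304] [[ 0.51575051 -0.24985483  0.055     ]]
```

View pics/w1.png

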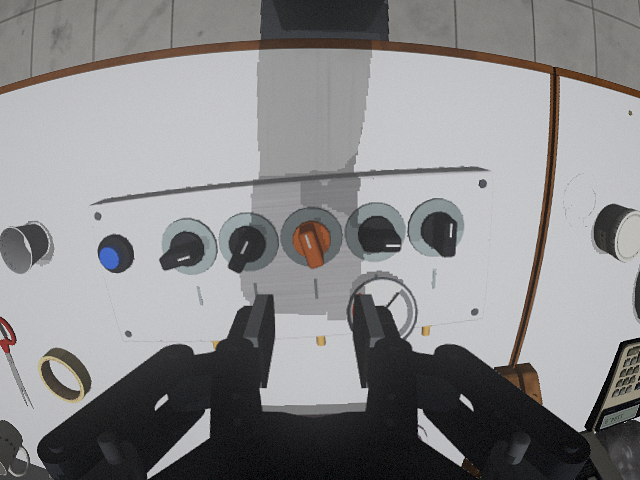

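The wrist view shows the orange knob at (312,238), its bar tilted slightly to the right going down. The blue button is at (108,255), and the gauge at (382,302) is partly behind a finger. Zooming in on the bar.

Run:
```python
from h import *
p=np.load("w1.npz")["p"];cv2.imwrite("pics/c1.png",cv2.resize(p[200:280,270:350,::-1],None,fx=7,fy=7,interpolation=cv2.INTER_CUBIC))
```

```text
(no output)
```

View pics/c1.png

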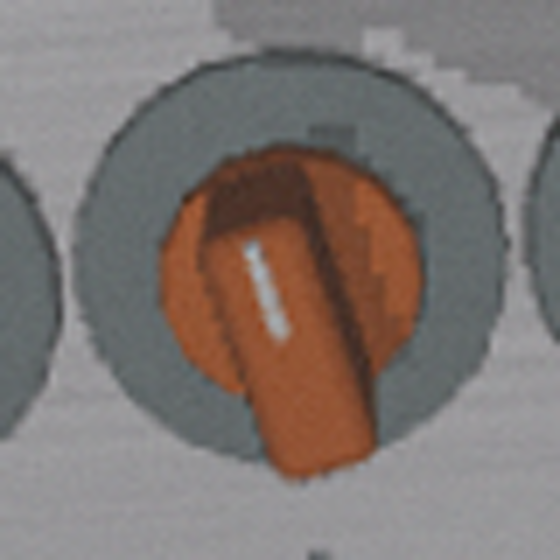

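Run:
```python
from h import *
f=np.load("w1.npz");o={k:f[k] for k in("ee_pos","tcp_rot")}
px=lambda a:np.array(a)/7.+[269.5,199.5]
P=plane("wrist",px([(207,240),(300,213),(285,475),(372,445),(252,245),(282,338)]),.089,o)
print(P,P[:4].mean(0));
for a,b in((0,2),(1,3),(4,5)):
    d=P[b]-P[a];print(np.degrees(np.arctan2(d[1],d[0])),np.hypot(*d[:2]))
print(plane("wrist",px([(290,258)]),.050,o))
# gauge in top and tick sanity
b=plane("wrist",[(108.7,257.7)],.055,o)
print(b)
```

```text
[[ 0.47996086 -0.04195217  0.089     ]
 [ 0.47656183 -0.03068313  0.089     ]
 [ 0.51047898 -0.03255922  0.089     ]
 [ 0.50647011 -0.02173655  0.089     ]
 [ 0.48059072 -0.03650077  0.089     ]
 [ 0.49246041 -0.03289002  0.089     ]] [ 0.49336795 -0.03173277  0.089     ]
17.10745052001092 0.03193090437108708
16.65371657077571 0.03121773111777192
16.919696718535796 0.012406736423681957
[[ 0.49384387 -0.0321474   0.05      ]]
[[ 0.51578017 -0.24984676  0.055     ]]
```

```bash
python3 -m inch '[[-0.0237,-0.001,0.03,0,0,-0.12,0.65],[-0.0237,-0.001,0.06,0,0,-0.24,0.65],[-0.0237,-0.001,0.08,0,0,-0.297,0.65],[-0.0237,-0.001,0.1,0,0,-0.297,0.65],[-0.0237,-0.001,0.12,0,0,-0.297,0.65],[-0.0237,-0.001,0.12,0,0,-0.297,0.65],[-0.0237,-0.001,0.12,0,0,-0.297,0.65]]'
python3 - <<'E'
from h import *
o=telemetry.get_obs();p,d=optics.camera("wrist");print(o["ee_pos"],o["tcp_rot"])
t,_=optics.camera("top")
cv2.imwrite("pics/w2.png",np.vstack([p[100:,:,::-1],t[190:290,200:520,::-1].repeat(2,0).repeat(2,1)]))
E
```

```text
time: 2.15
ee_pos: [0.4931, -0.0306, 0.1283]
tcp_rot: [180.0, -0.1, -162.8]
wrist_force: [0.2, -0.5, -0.1]
opening: 0.0298
[ 0.49309313 -0.03063362  0.12825151] [ 1.79970230e+02 -6.40780886e-02 -1.62791705e+02]
```

View pics/w2.png

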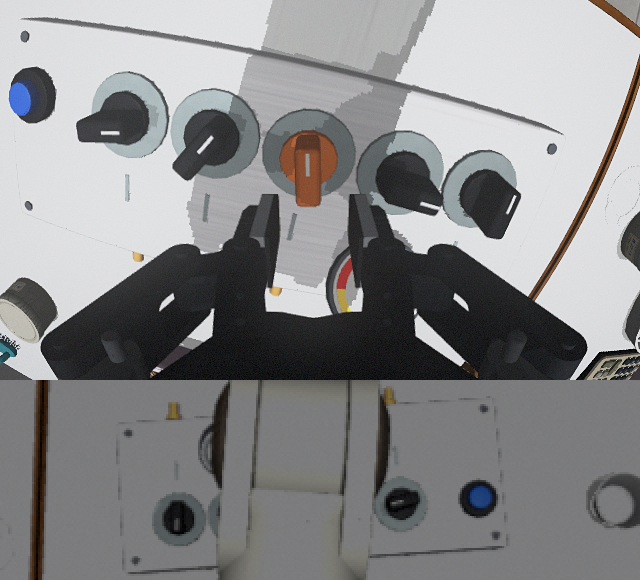

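The bar lines up with the jaws: it sits at (308,180) between fingers at x 270 and 355. Descending and gripping.

```bash
python3 -m inch '[[0,-0.001,0.02,0,0,0,0.65],[0,-0.001,0.04,0,0,0,0.65],[0,-0.001,0.055,0,0,0,0.65],[0,-0.001,0.06,0,0,0,0.65],[0,-0.001,0.06,0,0,0,0.65],[0,-0.001,0.06,0,0,0,0.75],[0,-0.001,0.06,0,0,0,0.8],[0,-0.001,0.06,0,0,0,0.9],[0,-0.001,0.06,0,0,0,1],[0,-0.001,0.06,0,0,0,1]]' 50
python3 - <<'E'
from h import *
o=telemetry.get_obs();print(o["torque"],o["wrist_force"],o["opening"]);p,d=optics.camera("wrist")
cv2.imwrite("pics/w3.png",p[:,:,::-1])
E
```

```text
time: 3.08
ee_pos: [0.4951, -0.0333, 0.0701]
tcp_rot: [-179.9, 0.1, -162.9]
wrist_force: [-0.1, -2.0, 5.8]
opening: 0.0127
[-0.4293453   0.16129673 -0.00684678] [-0.0907652  -2.03347525  5.8389718 ] 0.012744739038804201
```

View pics/w3.png

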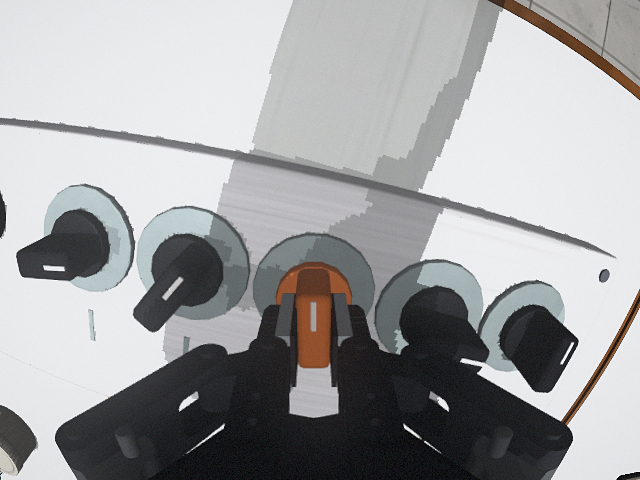

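Gripped at 12.7 mm. First a 0.3 rad turn, which can't reach the red even in the worst case, with a few rows to settle.

```bash
python3 -m inch '[[0,0,0,0,0,0.06,1],[0,0,0,0,0,0.12,1],[0,0,0,0,0,0.18,1],[0,0,0,0,0,0.24,1],[0,0,0,0,0,0.3,1],[0,0,0,0,0,0.3,1],[0,0,0,0,0,0.3,1]]' 60
python3 - <<'E'
from h import *
o=telemetry.get_obs();print(o["torque"],o["wrist_force"],o["opening"],o["ee_pos"]);p,d=optics.camera("wrist")
s,_=optics.camera("scene")
cv2.imwrite("pics/w4.png",np.hstack([cv2.resize(p[200:,:,::-1],None,fx=.7,fy=.7),cv2.resize(s[190:330,240:440,::-1],(280,196))]))
E
```

```text
time: 3.72
ee_pos: [0.4951, -0.0332, 0.0702]
tcp_rot: [-180.0, 0.2, 179.9]
wrist_force: [-0.1, -1.0, 7.8]
opening: 0.0125
[-0.24407038  0.18568642 -0.17745865] [-0.13097816 -1.02083642  7.78441253] 0.012526227391701885 [ 0.49514079 -0.03318882  0.07020425]
```

View pics/w4.png

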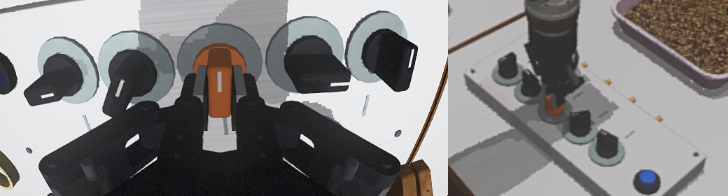

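```bash
cat > t.py <<'E'
from h import *
o=telemetry.get_obs();print("TQ",o["torque"].round(4),o["wrist_force"].round(1),o["tcp_rot"].round(2),o["joint_efforts"][5].round(4),o["opening"])
E
M='[[0,0,0,0,0,0.05,1],[0,0,0,0,0,0.1,1],[0,0,0,0,0,0.1,1],[0,0,0,0,0,0.1,1]]'
python3 -m inch '[[0,0,0,0,0,0,1],[0,0,0,0,0,0,1]]' >/dev/null; python3 t.py
python3 -m inch '[[0,0,0,0,0,0.05,1],[0,0,0,0,0,0.1,1],[0,0,0,0,0,0.1,1],[0,0,0,0,0,0.1,1]]' >/dev/null; python3 t.py
python3 -m inch '[[0,0,0,0,0,0.04,1],[0,0,0,0,0,0.08,1],[0,0,0,0,0,0.08,1],[0,0,0,0,0,0.08,1]]' >/dev/null; python3 t.py
```

```text
TQ [-0.2485  0.2162 -0.1775] [ 0.3 -0.8  7.5] [-1.7998e+02  1.6000e-01  1.7987e+02] -0.1505 0.012522328801323828
TQ [-0.1974  0.1638 -0.1899] [ 0.4 -1.3  6.8] [-1.8000e+02  1.6000e-01  1.7413e+02] 0.0108 0.012566159419608923
TQ [-0.1366  0.1457 -0.1382] [-0.7 -0.4  7.1] [1.7999e+02 1.7000e-01 1.6955e+02] -0.0186 0.012547661452493841
```

```bash
python3 -m inch '[[0,0,0,0,0,0,0.65],[0,0,0,0,0,0,0.65],[0,0,-0.04,0,0,0,0.65],[0,0,-0.08,0,0,0,0.65],[0,0,-0.12,0,0,0,0.65],[-0.03,0.03,-0.13,0,0,0,0.65],[-0.05,0.05,-0.13,0,0,0,0.65],[-0.05,0.05,-0.13,0,0,0,0.65],[-0.05,0.05,-0.13,0,0,0,0.65]]'
cat > look.py <<'E'
import sys
from h import *
o=telemetry.get_obs();p,d=optics.camera("wrist");n=sys.argv[1];np.savez(n+".npz",p=p,d=d,**o)
u,v=proj_w([[.573,.034,.09]],o)[0];u,v=int(u),int(v);print(u,v)
cv2.imwrite("pics/%s.png"%n,np.hstack([cv2.resize(p[:,:,::-1],(400,300)),cv2.resize(p[max(v-50,0):v+50,max(u-50,0):u+50,::-1],(300,300),interpolation=cv2.INTER_CUBIC)]))
E
python3 look.py g1
```

```text
time: 5.4
ee_pos: [0.553, 0.008, 0.1977]
tcp_rot: [-180.0, -0.1, 169.7]
wrist_force: [0.5, 0.5, -0.1]
opening: 0.0298
352 260
```

View pics/g1.png

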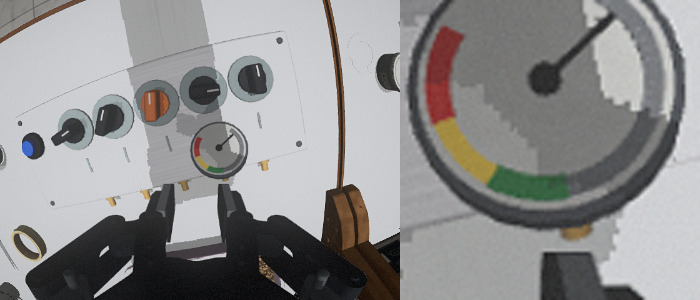

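The gauge is in clear view, centre at (545,78) in the crop. Its needle still points to the lower left, so pressure is zero. I return along the same path, regrip and turn another 0.3 rad (gauge 2.4 at most), then look again.

```bash
python3 -m inch '[[0.03,-0.03,0,0,0,0,0.65],[0.05,-0.05,0.01,0,0,0,0.65],[0.05,-0.05,0.01,0,0,0,0.65],[0.05,-0.05,0.05,0,0,0,0.65],[0.05,-0.05,0.09,0,0,0,0.65],[0.05,-0.05,0.12,0,0,0,0.65],[0.05,-0.05,0.13,0,0,0,0.65],[0.05,-0.05,0.13,0,0,0,0.65],[0.05,-0.05,0.13,0,0,0,0.8],[0.05,-0.05,0.13,0,0,0,1],[0.05,-0.05,0.13,0,0,0,1],[0.05,-0.05,0.13,0,0,0,1]]' 60; python3 t.py
python3 -m inch '[[0,0,0,0,0,0.06,1],[0,0,0,0,0,0.12,1],[0,0,0,0,0,0.18,1],[0,0,0,0,0,0.24,1],[0,0,0,0,0,0.3,1],[0,0,0,0,0,0.3,1],[0,0,0,0,0,0.3,1]]'; python3 t.py
python3 -m inch '[[0,0,0,0,0,0,0.65],[0,0,0,0,0,0,0.65],[0,0,-0.04,0,0,0,0.65],[0,0,-0.08,0,0,0,0.65],[0,0,-0.12,0,0,0,0.65],[-0.01,0.03,-0.13,0,0,0,0.65],[-0.03,0.06,-0.13,0,0,0,0.65],[-0.03,0.06,-0.13,0,0,0,0.65],[-0.03,0.06,-0.13,0,0,0,0.65]]'; python3 look.py g2
```

```text
time: 6.45
ee_pos: [0.4948, -0.0331, 0.0704]
tcp_rot: [180.0, 0.1, 169.6]
wrist_force: [-4.2, -0.4, 7.5]
opening: 0.0122
TQ [-0.1283  1.0517  0.071 ] [-4.2 -0.4  7.5] [1.8000e+02 1.3000e-01 1.6959e+02] 0.0944 0.01219831833947782
time: 7.03
ee_pos: [0.4949, -0.0329, 0.0704]
tcp_rot: [179.9, 0.1, 152.4]
wrist_force: [-4.4, -0.1, 7.8]
opening: 0.0126
TQ [ 0.1257  0.8517 -0.0625] [-4.4 -0.1  7.8] [1.7994e+02 1.2000e-01 1.5237e+02] 0.13 0.01255109049538134
time: 7.78
ee_pos: [0.5496, 0.0071, 0.1976]
tcp_rot: [-180.0, -0.0, 152.5]
wrist_force: [-1.2, -0.6, 0.1]
opening: 0.0297
360 251
```

View pics/g2.png

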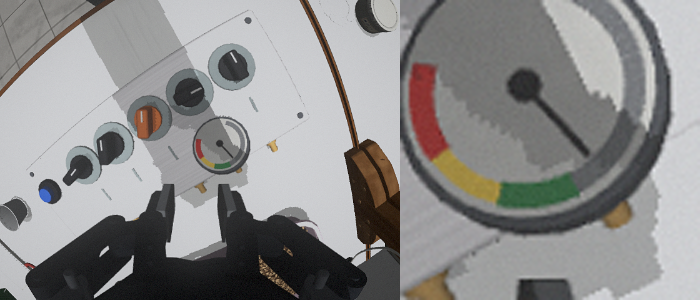

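The needle now points at about (587,154) in the crop, around 47° below horizontal. Green runs from about 62° to 103°, so the reading is about 2.14 rad. A further 0.09 rad should bring it to about 2.7.

```bash
python3 -m inch '[[0.01,-0.03,0,0,0,0,0.65],[0.03,-0.06,0.01,0,0,0,0.65],[0.03,-0.06,0.01,0,0,0,0.65],[0.03,-0.06,0.05,0,0,0,0.65],[0.03,-0.06,0.09,0,0,0,0.65],[0.03,-0.06,0.12,0,0,0,0.65],[0.03,-0.06,0.13,0,0,0,0.65],[0.03,-0.06,0.13,0,0,0,0.65],[0.03,-0.06,0.13,0,0,0,0.8],[0.03,-0.06,0.13,0,0,0,1],[0.03,-0.06,0.13,0,0,0,1],[0.03,-0.06,0.13,0,0,0,1]]' 60; python3 t.py
python3 -m inch '[[0,0,0,0,0,0.03,1],[0,0,0,0,0,0.06,1],[0,0,0,0,0,0.09,1],[0,0,0,0,0,0.09,1],[0,0,0,0,0,0.09,1]]'; python3 t.py
python3 -m inch '[[0,0,0,0,0,0,0.65],[0,0,0,0,0,0,0.65],[0,0,-0.04,0,0,0,0.65],[0,0,-0.08,0,0,0,0.65],[0,0,-0.12,0,0,0,0.65],[-0.01,0.03,-0.13,0,0,0,0.65],[-0.03,0.06,-0.13,0,0,0,0.65],[-0.03,0.06,-0.13,0,0,0,0.65],[-0.03,0.06,-0.13,0,0,0,0.65]]'; python3 look.py g3
```

```text
time: 8.83
ee_pos: [0.4949, -0.033, 0.0705]
tcp_rot: [179.9, 0.1, 152.4]
wrist_force: [-4.6, 1.4, 7.9]
opening: 0.0124
TQ [ 0.157   0.9165 -0.0071] [-4.6  1.4  7.9] [1.7994e+02 1.3000e-01 1.5240e+02] -0.0147 0.012441623660578818
time: 9.25
ee_pos: [0.4949, -0.0329, 0.0705]
tcp_rot: [179.9, 0.1, 147.2]
wrist_force: [-4.3, 0.3, 7.8]
opening: 0.0127
TQ [0.188  0.8971 0.0451] [-4.3  0.3  7.8] [1.7993e+02 1.2000e-01 1.4724e+02] 0.0977 0.0127148296451474
time: 10.0
ee_pos: [0.5529, 0.0019, 0.1975]
tcp_rot: [-180.0, -0.0, 147.3]
wrist_force: [-0.4, 0.4, -0.4]
opening: 0.0299
366 240
```

View pics/g3.png

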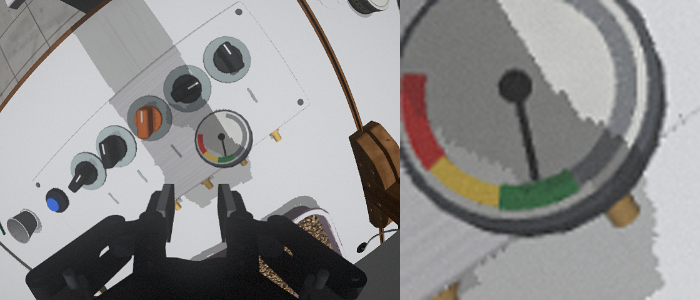

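The needle stands mid-green, at about 77° between band ends of 58° and 98° (≈2.74). Now I triangulate the button from the views I have.

Run:
```python
from h import *
A=np.zeros((3,3));b=np.zeros(3);L=[]
for n in("w1","g1","g2","g3","top"):
    if n=="top": p=np.load("top.npy").copy();o=None;p[:200]=0;p[300:]=0;p[:,:400]=0;p[:,460:]=0;c="top"
    else: f=np.load(n+".npz");p=f["p"];o={k:f[k] for k in("ee_pos","tcp_rot")};c="wrist"
    l,st,ce=mask(p,*BL);i=1+np.argmax(st[1:,4]);C,d=rays(c,ce[i],o);d=d[0]/np.linalg.norm(d);print(n,st[i],C+d*((.065-C[2])/d[2]))
    M=np.eye(3)-np.outer(d,d);A+=M;b+=M@C
print(np.linalg.solve(A,b))
o=telemetry.get_obs();print(o["ee_pos"],o["tcp_rot"],o["time"])
t,dt=optics.camera("top");print("depth z near button",[ (plane("top",[(439,248)],0)[0,2])])
C,d=rays("top",[(439.9,248.2)]);print((C+d*np.median(dt[246:251,437:442])))
```

```text
w1 [ 99 247  20  22 322] [ 0.51156901 -0.24392703  0.065     ]
g1 [ 35 225  18  25 343] [ 0.51136018 -0.24414395  0.065     ]
g2 [ 63 302  19  22 298] [ 0.51168882 -0.24385816  0.065     ]
g3 [ 75 317  19  21 295] [ 0.51180169 -0.24396282  0.065     ]
top [434 243  13  12 113] [ 0.51105571 -0.24369857  0.065     ]
[ 0.51144757 -0.24369157  0.06528415]
[0.55196736 0.00143708 0.19783262] [-1.79954965e+02 -4.82418147e-02  1.47280381e+02] 10.05
depth z near button [np.float64(0.0)]
[[ 0.51093642 -0.24343284  0.06681182]]
```

```bash
python3 -m inch '[[-0.015,-0.035,0,0,0,0.1,1],[-0.03,-0.07,0,0,0,0.2,1],[-0.045,-0.105,0,0,0,0.3,1],[-0.06,-0.14,0,0,0,0.4,1],[-0.075,-0.175,0,0,0,0.5,1],[-0.09,-0.21,0,0,0,0.6,1],[-0.0983,-0.2282,0.02,0,0,0.7,1],[-0.0983,-0.2282,0.05,0,0,0.8,1],[-0.0983,-0.2282,0.078,0,0,0.9,1],[-0.0983,-0.2282,0.078,0,0,1,1],[-0.0983,-0.2282,0.078,0,0,1,1],[-0.0983,-0.2282,0.078,0,0,1,1]]' 40
python3 - <<'E'
from h import *
o=telemetry.get_obs();print(o["ee_pos"],o["tcp_rot"],o["wrist_force"],o["opening"]);p,d=optics.camera("wrist");np.savez("b1.npz",p=p,d=d,**o)
l,st,ce=mask(p,*BL);i=1+np.argmax(st[1:,4]);print(st[i],plane("wrist",ce[i],.066,o))
cv2.imwrite("pics/b1.png",p[:,:,::-1])
E
```

```text
time: 11.1
ee_pos: [0.5104, -0.2441, 0.1213]
tcp_rot: [179.9, 0.0, 90.1]
wrist_force: [0.7, -0.2, 0.6]
opening: 0.0001
[ 0.51044961 -0.24411303  0.121273  ] [1.79946831e+02 3.14862790e-02 9.00795564e+01] [ 0.70266811 -0.15094443  0.64639859] 0.0001445578454726861
[ 296  241   43   45 1352] [[ 0.51164184 -0.24226185  0.066     ]]
```

View pics/b1.png

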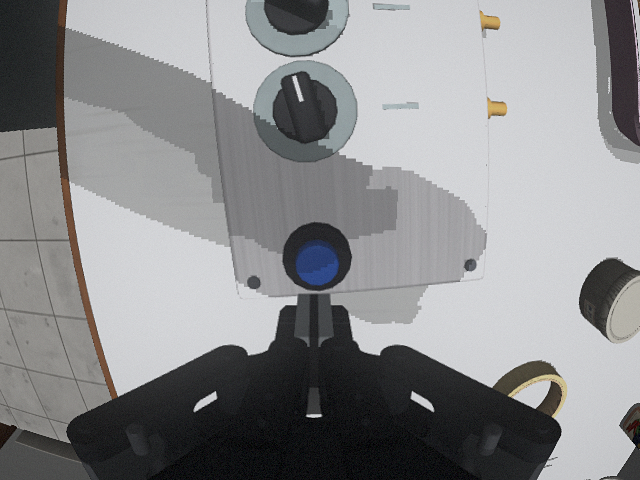

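The button at (317,264) is right under the closed fingers. Descending close to it, then in small steps with force checks.

```bash
python3 -m inch '[[0.0015,0.001,0.015,0,0,0,1],[0.0015,0.001,0.03,0,0,0,1],[0.0015,0.001,0.045,0,0,0,1],[0.0015,0.001,0.05,0,0,0,1],[0.0015,0.001,0.05,0,0,0,1],[0.0015,0.001,0.05,0,0,0,1]]'
python3 -m inch '[[0,0,0.001,0,0,0,1],[0,0,0.002,0,0,0,1],[0,0,0.002,0,0,0,1],[0,0,0.002,0,0,0,1]]'
python3 -m inch '[[0,0,0.001,0,0,0,1],[0,0,0.002,0,0,0,1],[0,0,0.002,0,0,0,1],[0,0,0.002,0,0,0,1]]'
```

```text
time: 11.65
ee_pos: [0.5123, -0.2425, 0.0715]
tcp_rot: [179.9, 0.0, 90.0]
wrist_force: [0.7, 0.5, 0.2]
opening: 0.0
time: 11.98
ee_pos: [0.5122, -0.2424, 0.0687]
tcp_rot: [180.0, 0.0, 90.0]
wrist_force: [-0.2, 0.3, 0.4]
opening: 0.0002
time: 12.32
ee_pos: [0.5122, -0.2424, 0.0665]
tcp_rot: [180.0, 0.0, 89.9]
wrist_force: [1.0, -1.1, 1.5]
opening: -0.0003
```

```bash
python3 -m inch '[[0,0,0.001,0,0,0,1],[0,0,0.002,0,0,0,1],[0,0,0.002,0,0,0,1]]'
python3 -m inch '[[0,0,0.001,0,0,0,1],[0,0,0.0015,0,0,0,1],[0,0,0.0015,0,0,0,1]]'
```

```text
time: 12.57
ee_pos: [0.5122, -0.2424, 0.0644]
tcp_rot: [180.0, 0.0, 89.9]
wrist_force: [0.0, -0.4, 3.5]
opening: 0.0003
time: 12.82
ee_pos: [0.5121, -0.2424, 0.0629]
tcp_rot: [180.0, 0.0, 89.9]
wrist_force: [0.1, -1.0, 4.0]
opening: 0.0001
```

```bash
python3 -m inch '[[0,0,0.001,0,0,0,1],[0,0,0.001,0,0,0,1],[0,0,0.001,0,0,0,1]]'
python3 -m inch '[[0,0,0.0007,0,0,0,1],[0,0,0.0007,0,0,0,1],[0,0,0.0007,0,0,0,1]]'
```

```text
time: 13.07
ee_pos: [0.5121, -0.2424, 0.062]
tcp_rot: [180.0, 0.0, 89.9]
wrist_force: [0.2, 0.1, 4.9]
opening: 0.0003
time: 13.32
ee_pos: [0.5121, -0.2424, 0.0613]
tcp_rot: [180.0, 0.0, 89.9]
wrist_force: [-0.1, 0.1, 6.1]
opening: -0.0
```

```bash
python3 -m inch '[[0,0,0.0007,0,0,0,1],[0,0,0.0007,0,0,0,1],[0,0,0.0007,0,0,0,1]]'
python3 -m inch '[[0,0,0.0003,0,0,0,1],[0,0,0.0003,0,0,0,1],[0,0,0.0003,0,0,0,1]]'
```

```text
time: 13.57
ee_pos: [0.5122, -0.2424, 0.0611]
tcp_rot: [180.0, 0.0, 89.9]
wrist_force: [-0.4, -0.3, 8.5]
opening: 0.0003
time: 13.82
ee_pos: [0.5122, -0.2424, 0.061]
tcp_rot: [180.0, 0.0, 89.9]
wrist_force: [-1.6, 0.2, 9.5]
opening: 0.0003
```

The button is at its stop: z stays at 0.061 and the force has risen to 9.5 N. I hold for another second, lift off and move back for a final look at the gauge.

```bash
python3 -m inch '[[0,0,0,0,0,0,1],[0,0,0,0,0,0,1],[0,0,0,0,0,0,1],[0,0,0,0,0,0,1],[0,0,0,0,0,0,1],[0,0,0,0,0,0,1],[0,0,0,0,0,0,1],[0,0,0,0,0,0,1],[0,0,0,0,0,0,1],[0,0,0,0,0,0,1],[0,0,0,0,0,0,1],[0,0,0,0,0,0,1]]'
python3 -m inch '[[0,0,-0.004,0,0,0,1],[0,0,-0.01,0,0,0,1],[0,0,-0.04,0,0,0,1],[0,0,-0.08,0,0,0,1],[0,0,-0.12,0,0,0,1],[0,0,-0.15,0,0,0,1],[0.04,0,-0.15,0,0,0,1],[0.08,0,-0.15,0,0,0,1],[0.11,0,-0.15,0,0,0,1],[0.11,0,-0.15,0,0,0,1],[0.11,0,-0.15,0,0,0,1],[0.11,0,-0.15,0,0,0,1]]'; python3 look.py end
python3 - <<'E'
from h import *
for n in("b1","end"):
    f=np.load(n+".npz");o={k:f[k] for k in("ee_pos","tcp_rot")};l,st,ce=mask(f["p"],*BL);i=1+np.argmax(st[1:,4]);print(st[i],plane("wrist",ce[i],.066,o))
E
```

```text
time: 14.82
ee_pos: [0.5122, -0.2425, 0.061]
tcp_rot: [179.9, 0.0, 89.9]
wrist_force: [-2.8, 1.6, 9.3]
opening: -0.0001
time: 15.82
ee_pos: [0.512, -0.1325, 0.2098]
tcp_rot: [-180.0, 0.0, 90.0]
wrist_force: [-0.3, -1.3, -0.3]
opening: -0.0003
400 12
[ 296  241   43   45 1352] [[ 0.51163518 -0.24226315  0.066     ]]
[606 469   2   1   2] [[ 1.0369718  -0.57181654  0.066     ]]
```

View pics/end.png

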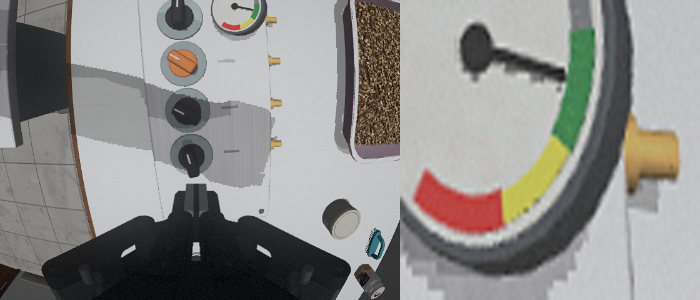

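The needle still points mid-green, at (565,75) in the crop with the band from (580,30) to (570,140). I check the button height by depth, then hand in.

Run:
```python
from h import *
from workcell import order
s,d=optics.camera("scene");l,st,ce=mask(s,*BL)
C,_=rays("scene",[(0,0)])
for i in range(1,len(st)):
    if st[i,4]>40 and 300<ce[i][0]<450 and 280<ce[i][1]<360:
        m=l==i;_,r=rays("scene",ce[i]);print(ce[i],C+r*np.median(d[m]))
p0=cv2.imread("pics/scene.png")[:,:,::-1].copy();l,st,ce=mask(p0,*BL);print([c for c,k in zip(ce,st) if k[4]>40])
print(telemetry.get_obs()["wrist_force"]);order.job_done()
```

```text
[382.1125 315.7875] [[ 0.51022229 -0.24527774  0.06600966]]
[array([319.51194993, 239.5094033 ]), array([382.1125, 315.7875])]
[ 0.03998906 -0.04562133 -0.07123827]
the job is handed in; nothing more can be done
```

The job is done and handed in at about 16 s of the 67 s allowed; no verdict was reported.

- **Pressure:** I turned the orange knob clockwise about 0.87 rad in total, checking the gauge as I went. The needle stood mid-green (about 2.74 rad) before the purge and looked the same after it. It was well short of the red at every look.
- **Purge:** I pressed the blue button to its stop with at most about 9.5 N, held it there for over a second and let it up. Afterwards the scene camera showed it at the same pixel and height (66 mm) as at the start.
- **Surroundings:** I saw no sign of contact with the black knobs, tin or cup. I did not measure the tin or cup again at the end, but the arm never went near them. The wrist force was about zero at hand-in.
- **Weak check:** The wrist torque was too noisy to show where the range spring began, so I relied on the gauge pictures for that.

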